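# Load a formed bracket on the slide plate and hold it out at the set line

### The job

Lift the formed U-bracket out of the open forming die and lay it, open side up, between the locating pins of the aluminium fixture plate while the plate is still back on its riser. Then take the plate by its knob and slide it out along the guide rails until the line scribed across it meets the outer edge of the riser, where the rivet squeezer can reach the bracket from below, and finish still holding the knob: the loaded plate must stay flat on the riser and never tip over its edge. Leave the oil bottle where it stands.

Things in the scene. Friction and masses are not known exactly. Their poses are not given: they have to be found in the camera images.
- bracket_center (a point): Formed steel U-bracket (channel): 90 mm long (x axis), 40 mm wide (y), 28 mm high (z), 3 mm wall, open side up, alike both ways round, about 0.2 kg. Starts in the die's cavity, floor down. This point is its centre, mid-length, 14 mm over its underside; grip it from outside across its 40 mm width at mid-length.
- die_cavity (a point): Centre of the forming die's cavity floor, 22 mm over the bench; x along the cavity, which is 94 x 43 mm, 14 mm deep and open at the top. The bracket stands 14 mm proud of the die's face. At mid-length, over 42 mm, both cavity sides are cut down to 28 mm over the bench as finger room, so 22 mm of the bracket's sides are free there.
- plate: Aluminium fixture plate 260 x 82 x 8 mm (x, y, z), about 0.5 kg, lying loose on the riser between guide rails (2 mm of play each side). Origin: centre of its underside; +x points outward, to the pin nest. Only its weight and the hand keep it down: with the bracket on it and slid out to its line it tips over the riser's edge if let go.
- plate_nest (a point): Where the bracket goes: point on the plate's top, 75 mm outward of its centre, amid six upright pins 8 mm thick, 10 mm high: two along each long side (32 mm before and behind, 26 mm to the side) and one past each end (51 mm before and behind). The bracket lies along the plate's x, 2 mm of play each way, its centre 14 mm above this point. A window in the plate lies under it.
- plate_knob (a point): Black upright round knob at the inner end of the plate, 24 mm thick and 38 mm high, fixed to the plate 108 mm inward of its centre. This point is on its axis, 22 mm over the plate's top face (16 mm under the knob's top).
- plate_line (a point): Middle of the dark line scribed straight across the plate's top face, 12 mm inward of the plate's centre. When it meets the riser's outer edge, 142 mm of the plate overhangs.
- riser: Riser (slide block) of grey casting with a steel top, fixed to the bench: 240 mm long top, 112 mm wide, 66 mm high, with a dark guide rail along each long side (13 mm wide, 12 mm high). Origin: on the bench, under the middle of its outer edge; +x points outward, the way the plate slides; the riser reaches back along -x.
- riser_edge (a point): Middle of the riser's outer top edge, 66 mm over the bench, where the rails end; x points outward.
- oil_bottle: Squeeze bottle of cutting oil with a pointed cap, 52 mm thick, 140 mm tall, standing beyond the die; origin at its underside. A bystander.
- die: Forming die, the dark steel lower half of a die set, fixed to the bench: a block 132 x 98 mm (x, y), face 36 mm over the bench, on a base 196 x 106 mm. A leader pin (16 mm thick, its top 54 mm over the bench) stands at each end of its x axis, 83 mm from the middle. Origin: centre of its underside.

How it is judged:
By the outcome, as a careful person would: the job done as asked, in the order asked, and still so for the second after the job is handed in, while the arm keeps its last pose, push and grip.
It also fails if it takes over 58 s, if anything falls off the work surface, if the arm or the gripper's body presses on something with over 40 N, if the wrist force passes 120 N, or if a joint passes its speed limit or range.

### The arm

A 6-joint arm with a two-finger parallel gripper is mounted at the origin on the work surface; the furniture and walls round the work are solid. World frame = base frame: x ahead of the robot, y to its left, z up, the work surface at z = 0. Lengths are in m, angles in degrees, forces in N, time in s.
With the tool pointing down it reaches from about 0.25 to 0.775 m from the base axis. Payload 4 kg.
Tool frame: the origin (TCP) lies at the very end of the fingers, on their centre line; the grasp point (between the pads) lies 19 mm behind it (arm.grip_depth is the distance from the TCP to the grasp point, in m); z points along the fingers, y is the line along which they close (so a half turn about z gives the same grasp; the last joint's range is limited). The gripper opens to 94 mm and grips with 3 to 60 N. Pads are 16 mm wide; open, the fingers measure 119 mm over their backs; the gripper's body (75 mm by 177 mm) begins 78 mm behind the grasp point.
Start: joints at [-73.402, 4.996, 78.535, -0, 96.463, -5.907], TCP at [0.211, -0.508, 0.181] pointing down, gripper open.
Joint ranges: [-177.83, 177.83], [-43.37, 116.18], [15.69, 146.23], [-61.86, 241.86], [9.47, 152.12], [-147.06, 147.06]. Speed limits (degrees/s): [159.86, 159.86, 180, 180, 180, 180].

### API

Orientations are given as [roll, pitch, yaw] about the fixed x, y, z axes, in that order (R = Rz(yaw) Ry(pitch) Rx(roll)).
In Python, from bench import arm, vision, models gives the robot as it stands. Calls block until the motion is done:
- arm.move_pose(position, orientation): joint-space move of the TCP to a pose.
- arm.movel(position, vel=0.15, attitude=None, until_force=None): straight line of the TCP; attitude=None keeps the orientation; vel is the mean speed in m/s. With until_force (N) it stops when the force on the tool has changed by that much, and returns True; else False.
- arm.set_joints(angles): joint-space move.
- arm.let_go() and arm.gripper_close(grip_force=None): open the fingers fully, or close them until they stop; grip_force is the grip in N (None keeps the last).
- arm.pause(seconds).
- arm.solve_ik(position, orientation): joint angles nearest the present ones, or None.
- vision.capture(name): name is "side" or "top"; returns a dict with "frame" (384x512x3 uint8, red, green, blue), "K" (3x3 intrinsics, pixels), "distortion" ([k1, k2, p1, p2, k3] as OpenCV has them; the pictures are not rectified), "R" (3x3) and "t" (3): a world point X has camera coordinates R X + t. Camera axes: x right, y down, z forward; pixel columns grow to the right and rows downward; lengths in m; the calibration is good to about 2 mm. A picture is of the moment at which its call begins. There is no depth.
A pose or a line that the arm cannot do raises arm.MotionError and nothing moves.
- arm.sign_off(): hands the job in; it is judged then, once.
Trained networks look in a picture, given as the dict that the camera call returned (one of the last four; its "shot" number tells which), for a name from the list of things; names that differ only in an ending like _2 or _b are one class to them, and where a whole thing is asked for, a point or a joint stands for the part that bears it (a point fixed in the world has none). Each returns a list of dicts, best first, with "conf" (0 to 1); they miss things now and then, are a little off and sometimes report something else, mostly with a low value. They report only what shows in the picture. A call takes as long as a camera call.
- models.search_frame(picture, query): "pixel" ([column, row] in pixels, amid what is visible of it).
- models.place_of(picture, query): "pixel" ([column, row] in pixels: a listed point, or the origin of a listed thing).
Readings, each from a call of its own:
- arm.get_t(): time.
- arm.get_joints(): joint angles.
- arm.get_qvel(): joint speeds.
- arm.get_effort(): joint torques, N m.
- arm.get_tcp_pos(): TCP position.
- arm.get_eef_rot(): TCP orientation.
- arm.get_ft_force(): force on the tool from outside, world axes, zero at the start.
- arm.get_torque(): the same for the moment, N m.
- arm.get_gripper_width(): opening from 0.0 (shut) to 1.0 (fully open).
- arm.get_grip_force(): force on a finger pad.
Only numpy, scipy, OpenCV 4.12 (cv2) and the standard library are available. Lean on these libraries where they do the work, as an engineer would, in place of code of your own. Each camera call takes 0.05 s, during which the arm holds its last target. There are 200 camera calls.

## Working session

There is one attempt and no reset: what is moved stays moved. The work goes in short steps, each a Python script; the robot and the scene stay as the last script left them, time stands still between calls to the robot, and variables do not carry over. Pictures are saved under pics/ and viewed, at most 12 in all, crops included, and the job is handed in when it is done.

```bash
mkdir -p pics; ls; cat > h.py <<'E'
import numpy as np, cv2
from bench import arm, vision, models
def ray(p,px):
    u=cv2.undistortPoints(np.array([[px]],float),p["K"],np.array(p["distortion"],float))[0,0]
    R=np.array(p["R"]);t=np.array(p["t"]); return -R.T@t, R.T@np.array([u[0],u[1],1.])
def atz(p,px,z):
    c,d=ray(p,px); return c+d*(z-c[2])/d[2]
def proj(p,X):
    R=np.array(p["R"]); r,_=cv2.Rodrigues(R)
    return cv2.projectPoints(np.array(X,float).reshape(-1,1,3),r,np.array(p["t"],float),np.array(p["K"],float),np.array(p["distortion"],float))[0].reshape(-1,2)
def tri(obs):
    A=np.zeros((3,3));b=np.zeros(3)
    for p,px in obs:
        c,d=ray(p,px);d/=np.linalg.norm(d);M=np.eye(3)-np.outer(d,d);A+=M;b+=M@c
    return np.linalg.solve(A,b)
def save(p,n): cv2.imwrite("pics/"+n,p["frame"][:,:,::-1])
Z=dict(bracket_center=.036,die_cavity=.022,plate=.066,plate_nest=.074,plate_knob=.096,plate_line=.074,riser=0,riser_edge=.066,oil_bottle=0,die=0)
E
python3 - <<'E'
from h import *
P={n:vision.capture(n) for n in("top","side")}
for n in P: save(P[n],n+"0.png"); print(n,np.round(-np.array(P[n]["R"]).T@P[n]["t"],3))
for q in Z:
    for n in P:
        r=models.place_of(P[n],q)[:2]
        for o in r: print(q,n,np.round(o["pixel"],1),round(o["conf"],2),np.round(atz(P[n],o["pixel"],Z[q]),4))
print(arm.get_t())
E
```

```text
pics
top [0.464 0.087 0.92 ]
side [ 0.306 -0.599  0.538]
bracket_center top [185.1 215.5] 0.66 [0.4884 0.2698 0.036 ]
bracket_center top [326.7 184.1] 0.35 [ 0.5767 -0.091   0.036 ]
bracket_center side [213.8 194.5] 0.74 [0.4939 0.245  0.036 ]
bracket_center side [309.4 274.7] 0.65 [ 0.591  -0.1432  0.036 ]
die_cavity top [185.3 219.7] 0.91 [0.4779 0.2717 0.022 ]
die_cavity side [210.1 196.6] 0.56 [0.486  0.2609 0.022 ]
plate side [289.8 252.9] 0.77 [ 0.567  -0.0979  0.066 ]
plate_nest top [362.8 189. ] 0.6 [ 0.5616 -0.1717  0.074 ]
plate_nest side [312.7 274.5] 0.89 [ 0.5754 -0.1796  0.074 ]
plate_knob top [292.1 185.2] 0.96 [0.5646 0.0037 0.096 ]
plate_knob side [267.3 214.1] 0.84 [0.5619 0.0123 0.096 ]
plate_line top [326.8 186.2] 0.69 [ 0.5666 -0.0836  0.074 ]
plate_line side [289.9 248.9] 0.6 [ 0.5683 -0.0949  0.074 ]
riser top [363.8 186. ] 0.69 [ 0.5782 -0.1971  0.    ]
riser side [311.3 311.7] 0.96 [ 0.5658 -0.2033  0.    ]
riser_edge top [369.9 188.5] 0.75 [ 0.5641 -0.1917  0.066 ]
riser_edge top [188.4 152.5] 0.46 [0.6457 0.2617 0.066 ]
riser_edge side [316.1 282.5] 0.85 [ 0.5756 -0.1937  0.066 ]
oil_bottle top [186.7 151.1] 0.63 [0.6635 0.28   0.    ]
oil_bottle side [264.4 193.7] 0.98 [0.6521 0.252  0.    ]
die top [186.8 218.8] 0.82 [0.4807 0.2723 0.    ]
die side [211.8 200.6] 0.77 [0.4925 0.2731 0.    ]
1.1
```

View pics/top0.png

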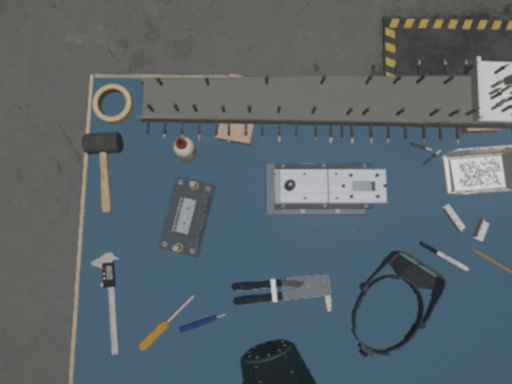

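View pics/side0.png

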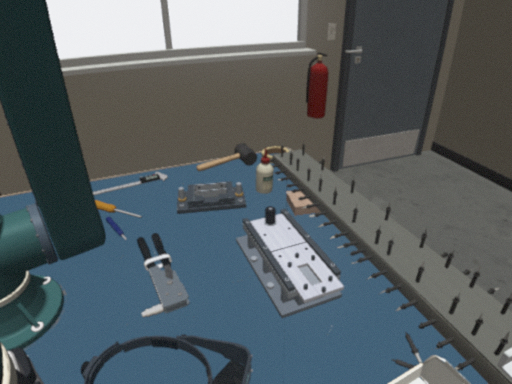

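The top view shows the die with the bracket at about (185,216), turned slightly, the bottle at (184,148), and the plate along the image x from 275 to 386 with the knob at (290,185). Outward is world -y. Next I'll enlarge this to get edges and yaw.

```bash
python3 - <<'E'
import cv2
a=cv2.imread("pics/top0.png")[135:265,150:400]
cv2.imwrite("pics/top0c.png",cv2.resize(a,None,fx=3.2,fy=3.2,interpolation=cv2.INTER_CUBIC))
E
```

```text
(no output)
```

View pics/top0c.png

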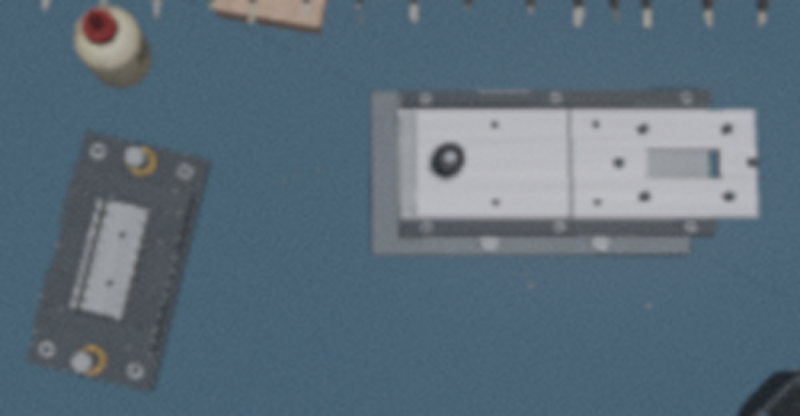

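The enlarged crop gives usable corners for plate, pins, scribed line, riser end, bracket rim and leader pins. The line is at crop x≈570 and the riser edge at about 712. I'll fit known geometry to these points and then overlay the result on the side view as a check.

```bash
cat >> h.py <<'E'
from scipy.optimize import least_squares
def fit(p,pts,px,g):
    pts=np.array(pts,float);px=np.array(px,float)
    def W(v): c,s=np.cos(v[2]),np.sin(v[2]); return np.c_[v[0]+c*pts[:,0]-s*pts[:,1],v[1]+s*pts[:,0]+c*pts[:,1],pts[:,2]]
    r=least_squares(lambda v:(proj(p,W(v))-px).ravel(),g,loss="soft_l1",x_scale=[.01,.01,.1])
    return r.x,(proj(p,W(r.x))-px)
def w(v,pts):
    pts=np.atleast_2d(np.array(pts,float));c,s=np.cos(v[2]),np.sin(v[2]); return np.c_[v[0]+c*pts[:,0]-s*pts[:,1],v[1]+s*pts[:,0]+c*pts[:,1],pts[:,2]]
PIN=[(.075+a,b,.084) for a,b in((-.032,.026),(.032,.026),(-.032,-.026),(.032,-.026),(-.051,0),(.051,0))]
E
cat > m.py <<'E'
from h import *
P={n:vision.capture(n) for n in("top","side")}
un=lambda c:(np.array(c,float)+.5)/3.2-.5+[150,135]
p=P["top"]
# plate x -> -y world, plate y -> +x world(up)
pl,e=fit(p,[(.13,.041,.074),(.13,-.041,.074),(-.13,.041,.074),(-.13,-.041,.074),(-.012,.041,.074),(-.012,-.041,.074)]+PIN,
 un([(756,109),(758,217),(415,109),(415,217),(570,109),(570,217),(643,129),(726,129),(644,196),(728,196),(619,162),(752,162)]),[.567,-.1,-np.pi/2])
print("plate",pl[:2].round(4),np.degrees(pl[2]).round(2),np.abs(e).max(0).round(2))
ri,e=fit(p,[(0,.056,.078),(0,-.056,.078),(-.24,.056,.078),(-.24,-.056,.078)],un([(711,91),(714,236),(399,92),(399,236)]),[.567,-.19,-np.pi/2])
print("riser",ri[:2].round(4),np.degrees(ri[2]).round(2),e.round(1).tolist())
br,e=fit(p,[(.045,.02,.05),(.045,-.02,.05),(-.045,.02,.05),(-.045,-.02,.05)],un([(100,198),(148,206),(70,310),(122,320)]),[.488,.27,-.24])
print("brk",br[:2].round(4),np.degrees(br[2]).round(2),e.round(1).tolist())
di,e=fit(p,[(.083,0,.054),(-.083,0,.054)],un([(134,157),(82,362)]),[.488,.27,-.24])
print("die",di[:2].round(4),np.degrees(di[2]).round(2),e.round(1).tolist())
np.savez("fit.npz",pl=pl,ri=ri,br=br,di=di)
p=P["side"]; k=3; x0,y0=165,165
im=cv2.resize(p["frame"][165:330,165:365,::-1],None,fx=4,fy=3.6,interpolation=cv2.INTER_CUBIC)
def dot(X,c):
    for u in proj(p,X): cv2.circle(im,(int((u[0]-165+.5)*4),int((u[1]-165+.5)*3.6)),3,c,1)
dot(w(pl,PIN+[(.13,.041,.074),(.13,-.041,.074),(-.13,.041,.074),(-.13,-.041,.074),(-.012,.041,.074),(-.012,-.041,.074),(-.108,0,.112)]),(0,0,255))
dot(w(ri,[(0,.056,.078),(0,-.056,.078),(-.24,-.056,.078),(0,0,.066)]),(0,255,255))
dot(w(br,[(.045,.02,.05),(.045,-.02,.05),(-.045,.02,.05),(-.045,-.02,.05)]),(0,255,0))
dot(w(di,[(.083,0,.054),(-.083,0,.054)]),(255,0,255))
cv2.imwrite("pics/side_ov.png",im)
arm_yaw=np.degrees
print(arm.get_eef_rot())
for nm,v,z,pt in(("b",br,.031,(0,0)),("n",pl,.083,(.075,0)),("k",pl,.08,(-.108,0))):
    X=w(v,(pt[0],pt[1],z))[0]; y=np.degrees(v[2])+(90 if nm=="k" else 0)
    for a in(0,180):
        q=arm.solve_ik(list(X),[180,0,y+a]); print(nm,X.round(3),y+a,None if q is None else np.round(q,0))
E
python3 m.py
```

```text
plate [ 0.5683 -0.0971] -88.98 [1.04 0.55]
riser [ 0.5698 -0.1942] -88.81 [[-0.0, -0.1], [0.5, 0.2], [-0.3, -0.3], [-0.1, 0.1]]
brk [0.4882 0.2695] -11.23 [[-0.4, -0.3], [-0.0, 0.6], [0.6, -0.3], [-0.2, 0.0]]
die [0.4878 0.2702] -12.01 [[0.1, -0.3], [-0.1, 0.3]]
[ 1.79992778e+02 -1.10796885e-04  2.25029155e+01]
b [0.488 0.27  0.031] -11.228177014253522 [ 23.  10.  90.  -0.  80. 124.]
b [0.488 0.27  0.031] 168.77182298574647 [ 23.  10.  90.   0.  80. -56.]
n [ 0.57  -0.172  0.083] -88.98272924466954 None
n [ 0.57  -0.172  0.083] 91.01727075533046 [-22.  13.  81.   0.  86. -23.]
k [0.566 0.011 0.08 ] 1.0172707553304576 [-5.  9. 85. -0. 85. 84.]
k [0.566 0.011 0.08 ] 181.01727075533046 [ -5.   9.  85.   0.  85. -96.]
```

View pics/side_ov.png

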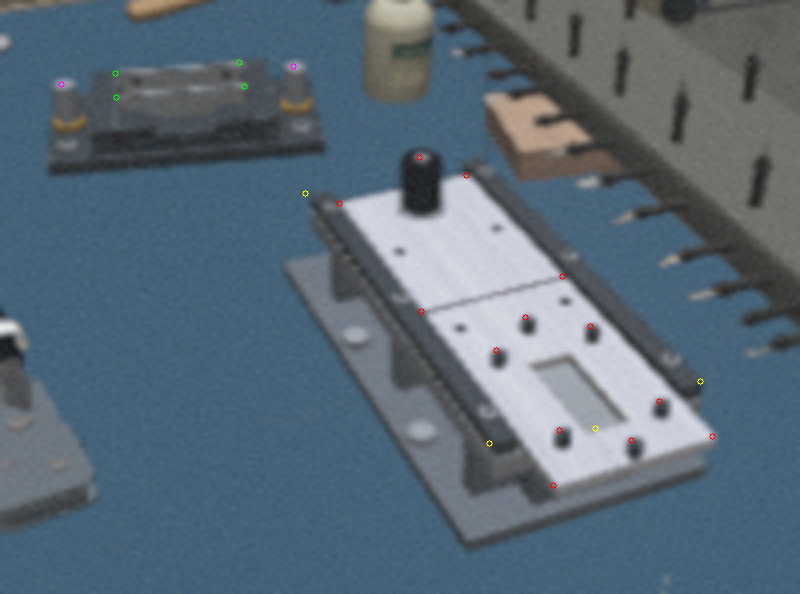

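The overlay fits: pins, plate corners, line, knob top, bracket rim and leader pins all land within about 2 mm in the side view. I'll go above the bracket and take a close look.

```bash
python3 - <<'E'
from h import *
f=np.load("fit.npz"); b=f["br"]
o=[180,0,168.4]
arm.move_pose([.488,.2697,.17],o)
arm.movel([.488,.2697,.075],vel=.15)
print(arm.get_t(),arm.get_tcp_pos(),arm.get_ft_force())
T=vision.capture("top");S=vision.capture("side")
a=cv2.resize(T["frame"][170:265,140:240,::-1],(400,380),interpolation=cv2.INTER_CUBIC)
c=cv2.resize(S["frame"][130:225,165:265,::-1],(400,380),interpolation=cv2.INTER_CUBIC)
cv2.imwrite("pics/over.png",np.hstack([a,c]))
E
```

```text
4.8833 [0.4887015  0.26988735 0.07598065] [ 0.84484304 -0.00193907 -0.32004817]
```

View pics/over.png

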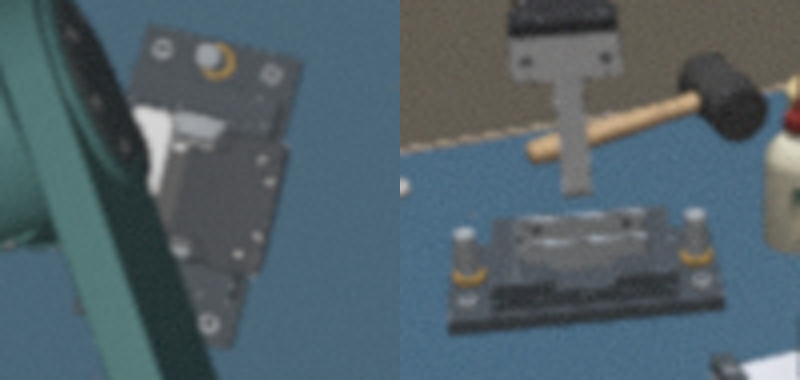

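The finger (side view, about x 577) is over the middle of the bracket (about 520–645), so I'll descend, grip and lift.

```bash
python3 - <<'E'
from h import *
X=[.488,.2697]
print(arm.movel(X+[.031],vel=.06,until_force=12),arm.get_tcp_pos(),arm.get_ft_force())
arm.gripper_close(grip_force=35); print(arm.get_gripper_width()*94,arm.get_grip_force(),arm.get_ft_force())
if arm.get_gripper_width()*94>36 and arm.get_tcp_pos()[2]<.04:
    arm.movel(X+[.06],vel=.06); arm.movel(X+[.19],vel=.2)
    print(arm.get_gripper_width()*94,arm.get_ft_force(),arm.get_tcp_pos(),arm.get_t())
E
```

```text
False [0.48828051 0.26984285 0.03130873] [-0.36355783 -0.49690327  0.74747552]
0.538259409607807 0.0 [-0.16438906 -0.13102567 -0.68703015]
```

```bash
python3 - <<'E'
from h import *
print(arm.get_t(),arm.get_gripper_width(),arm.get_grip_force(),arm.get_ft_force(),arm.get_tcp_pos())
arm.pause(.3);print(arm.get_gripper_width(),arm.get_grip_force())
T=vision.capture("top");S=vision.capture("side")
a=cv2.resize(T["frame"][170:265,140:240,::-1],(400,380),interpolation=cv2.INTER_CUBIC)
c=cv2.resize(S["frame"][150:225,165:255,::-1],(400,380),interpolation=cv2.INTER_CUBIC)
cv2.imwrite("pics/grip.png",np.hstack([a,c]))
E
```

```text
7.2833 0.005726163931997948 0.0 [-0.16438906 -0.13102567 -0.68703015] [0.48798573 0.26970234 0.03100408]
0.003267754901450057 0.0
```

View pics/grip.png

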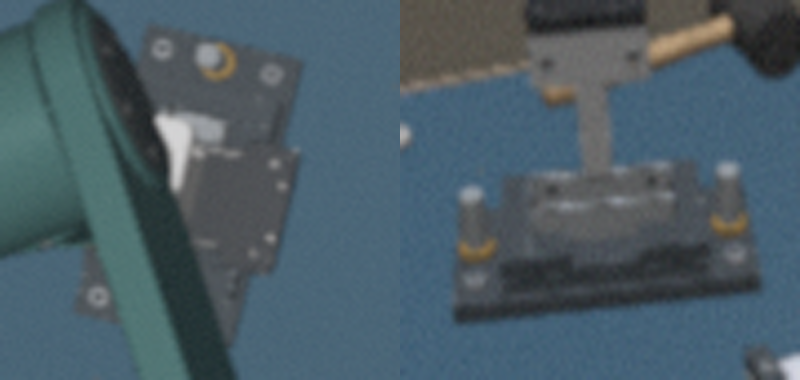

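The fingers are inside the U (shut to 0 mm, tips above the bracket floor), so the gripper can't have been open on the way down. I'll back out straight up, open it, and confirm the width before retrying.

```bash
python3 - <<'E'
from h import *
X=[.488,.2697]
arm.movel(X+[.085],vel=.1); print(arm.get_gripper_width())
arm.let_go(); print(arm.get_gripper_width(),arm.get_t()); arm.pause(.3); print(arm.get_gripper_width(),arm.get_tcp_pos(),arm.get_ft_force())
S=vision.capture("side")
c=cv2.resize(S["frame"][110:225,165:265,::-1],(520,598),interpolation=cv2.INTER_CUBIC)
cv2.imwrite("pics/open.png",c)
for q in ("bracket_center","die_cavity"):
  for o in models.place_of(S,q)[:1]: print(q,o)
E
```

```text
0.004638362718230606
1.0039358665375018 9.825
0.9990517964748528 [0.48799485 0.26968076 0.08499748] [-0.36282181 -0.05736506  0.02423867]
bracket_center {'pixel': [209.1, 191.2], 'conf': 0.91}
```

View pics/open.png

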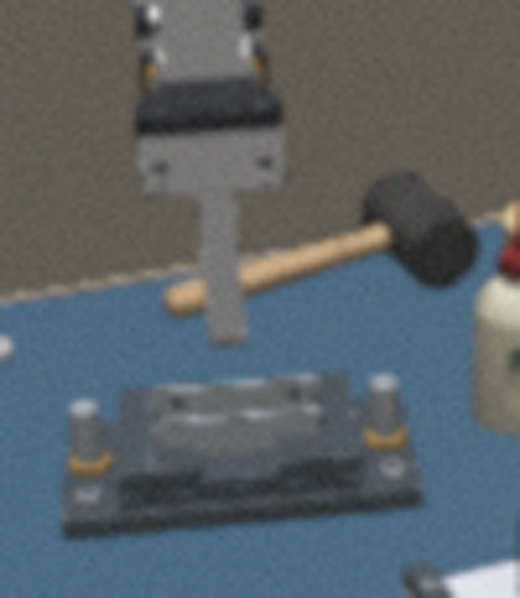

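```bash
python3 - <<'E'
from h import *
S=vision.capture("side")
u=np.array([np.sin(np.radians(11.6)),np.cos(np.radians(11.6)),0])
for nm,z in(("over",.076),("now",.085),("grip",.031)):
  for h in(.047,.0595,0,.0125):
    print(nm,h,proj(S,np.array([.488,.2697,z])-u*h).round(1))
print("seen over 209.2,177.5; now",165+228/5.2,110+342/5.2, "grip tip hid", 165+(597-400)/400*90,150+170/380*75)
b=np.load("fit.npz")["br"]
print(proj(S,w(b,[(0,.02,.05),(0,-.02,.05),(0,0,.025)])).round(1))
E
```

```text
over 0.047 [[209.3 186.6]]
over 0.0595 [[209.5 188.8]]
over 0 [[208.5 178.7]]
over 0.0125 [[208.7 180.7]]
now 0.047 [[209.  183.7]]
now 0.0595 [[209.3 185.9]]
now 0 [[208.3 175.9]]
now 0.0125 [[208.5 177.9]]
grip 0.047 [[210.6 200.7]]
grip 0.0595 [[210.8 203. ]]
grip 0 [[209.8 192.4]]
grip 0.0125 [[210.  194.5]]
seen over 209.2,177.5; now 208.84615384615384 175.76923076923077 grip tip hid 209.325 183.55263157894737
[[209.  183.4]
 [209.7 190.1]
 [210.  194.2]]
```

```bash
python3 - <<'E'
from h import *
S=vision.capture("side")
a=np.radians(11.6);u=np.array([np.sin(a),np.cos(a),0]);v=np.array([np.cos(a),-np.sin(a),0])
C=np.array([.488,.2697,.085])
def r(h,s,z): return proj(S,C-u*h+v*s+np.array([0,0,z]))[0].round(1)
print("body near bottom edge",r(.0885,-.0375,.097),r(.0885,.0375,.097),"alt",r(.0375,-.0885,.097),r(.0375,.0885,.097))
print("seen black bar bottom",165+np.array([137,283])/5.2,110+np.array([133,125])/5.2,"grey block bottom",165+np.array([140,285])/5.2,110+np.array([190,188])/5.2)
print("finger tip near: ",r(.0595,-.008,0),r(.0595,.008,0),"seen",165+np.array([210,246])/5.2,110+342/5.2)
for dz in(.02,.025,.03,.035): print(dz,r(.0595,0,dz),r(.047,0,dz),r(.0885,-.0375,.097+dz))
E
```

```text
body near bottom edge [191.5 158.4] [221.9 156. ] alt [171.4 151.9] [239.7 146.7]
seen black bar bottom [191.34615385 219.42307692] [135.57692308 134.03846154] grey block bottom [191.92307692 219.80769231] [146.53846154 146.15384615]
finger tip near:  [206.3 186.2] [212.2 185.6] seen [205.38461538 212.30769231] 175.76923076923077
0.02 [208.7 179.3] [208.5 177.2] [190.6 150.9]
0.025 [208.5 177.6] [208.3 175.5] [190.4 149. ]
0.03 [208.4 176. ] [208.2 173.8] [190.2 147.1]
0.035 [208.2 174.3] [208.  172.2] [190.  145.2]
```

The whole hand, fingertip and body alike, sits about 30 mm higher in the side view than the reported TCP says (row 176 seen against 186 expected). That also explains the grip closing over the bracket on nothing. I'll measure the offset by touch, closing the fingers and lowering them onto the bracket's inner floor (z = 0.025).

```bash
python3 - <<'E'
from h import *
X=[.488,.2697]
arm.gripper_close(grip_force=35)
arm.movel(X+[.032],vel=.12)
f0=np.array(arm.get_ft_force())
r=arm.movel(X+[-.02],vel=.03,until_force=6)
print(r,arm.get_tcp_pos(),np.array(arm.get_ft_force())-f0,arm.get_t())
arm.movel(X+[.06],vel=.2); print(arm.get_t())
E
```

```text
True [0.48788952 0.26964661 0.00067251] [-0.52596852 -0.03748505  4.26536095] 13.4417
13.8917
```

Contact came at a reading of 0.0007 for a true 0.025, so the true height is the reading plus about 24.5 mm, which agrees with the pictures. I'll grasp with that correction.

```bash
echo "DZ=.0245" >> h.py; python3 - <<'E'
from h import *
X=[.488,.2697]
arm.let_go(); print(arm.get_gripper_width())
print(arm.movel(X+[.031-DZ],vel=.1,until_force=12),arm.get_tcp_pos(),arm.get_ft_force())
arm.gripper_close(grip_force=35); w0=arm.get_gripper_width()*94; print(w0,arm.get_grip_force(),arm.get_ft_force())
if 36<w0<44:
    arm.movel(X+[.05-DZ],vel=.06); arm.movel(X+[.17],vel=.2)
    print(arm.get_gripper_width()*94,arm.get_ft_force(),arm.get_tcp_pos())
    arm.move_pose([.57,-.172,.13],[180,0,91.1])
    T=vision.capture("top");S=vision.capture("side")
    a=cv2.resize(T["frame"][140:240,290:400,::-1],(400,364),interpolation=cv2.INTER_CUBIC)
    c=cv2.resize(S["frame"][190:310,250:370,::-1],(400,364),interpolation=cv2.INTER_CUBIC)
    cv2.imwrite("pics/nest.png",np.hstack([a,c]))
    for P in(T,S): print(models.place_of(P,"bracket_center")[:1],models.place_of(P,"plate_nest")[:1])
print(arm.get_tcp_pos(),arm.get_gripper_width()*94,arm.get_t())
E
```

```text
1.0002176723141496
False [0.48820025 0.26979256 0.00658121] [-0.22257437 -0.71993106 -0.32037251]
40.04108130726404 34.984737038612366 [ 1.0719883   2.51166593 -1.18519914]
39.66652316333675 [ 0.79087555  0.74615786 -2.46958956] [0.48716087 0.26923531 0.16824416]
[{'pixel': [377.5, 178.6], 'conf': 0.87}] [{'pixel': [363.2, 185.4], 'conf': 0.6}]
[{'pixel': [314.5, 238.4], 'conf': 0.66}] [{'pixel': [311.0, 274.4], 'conf': 0.59}]
[ 0.57020297 -0.17127436  0.13015514] 39.788811777608174 20.1917
```

View pics/nest.png

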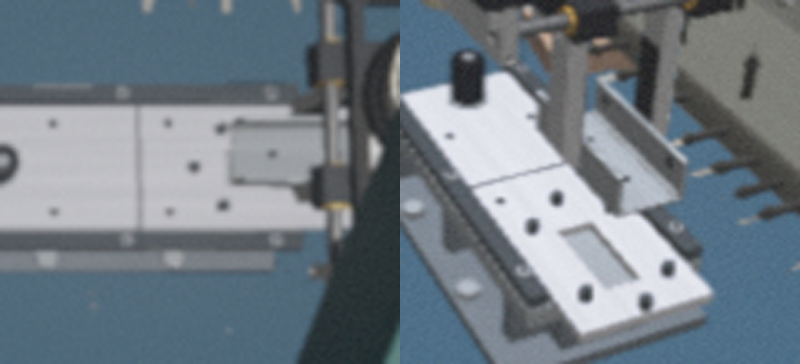

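The bracket is held level, open side up, above the nest. In the top view its inner end is at crop x≈229, rows 122–183. In the side view its near-end corners are at about (620,213), (680,200) and (685,160). I'll compare these with predictions from the TCP.

```bash
python3 - <<'E'
from h import *
T=vision.capture("top");S=vision.capture("side")
z=arm.get_tcp_pos()[2]+DZ-.009; tp=arm.get_tcp_pos(); print(tp)
v=[tp[0],tp[1],np.radians(-88.9)]
L={}
for a in(-.045,.045):
  for b in(-.02,.02):
    for h in(0,.028):
      X=w(v,(a,b,z+h))
      t=proj(T,X)[0];s=proj(S,X)[0]
      print(a,b,h,"top",((t-[290,140]+.5)*[400/110,3.64]).round(0),"side",((s-[250,190]+.5)*[3.333,3.033]+[400,0]).round(0))
E
```

```text
[ 0.57014455 -0.17156915  0.13009104]
-0.045 -0.02 0 top [229. 186.] side [534. 128.]
-0.045 -0.02 0.028 top [243. 181.] side [536.  91.]
-0.045 0.02 0 top [228. 122.] side [596. 113.]
-0.045 0.02 0.028 top [241. 114.] side [599.  76.]
0.045 -0.02 0 top [376. 186.] side [614. 217.]
0.045 -0.02 0.028 top [394. 181.] side [619. 178.]
0.045 0.02 0 top [373. 122.] side [682. 199.]
0.045 0.02 0.028 top [392. 115.] side [688. 160.]
```

Predictions match within about 1 mm, so I'll lower the bracket into the nest with a force stop. Landing on a pin would show as stopping 10 mm early.

```bash
python3 - <<'E'
from h import *
pl=np.load("fit.npz")["pl"]; N=w(pl,(.075,0,0))[0]; X=[N[0],N[1]]; print(N)
arm.movel(X+[.085],vel=.15,attitude=[180,0,np.degrees(pl[2])+180])
r=arm.movel(X+[.057],vel=.03,until_force=5)
print(r,arm.get_tcp_pos(),arm.get_ft_force(),arm.get_t())
E
```

```text
[ 0.56962712 -0.17208252  0.        ]
True [ 0.56932671 -0.17198656  0.05854561] [ 0.77540839 -0.07390182  4.69288761] 21.5583
```

It seated at exactly the expected height. I'll release, go above the knob and check both.

```bash
python3 - <<'E'
from h import *
pl=np.load("fit.npz")["pl"]; N=w(pl,(.075,0,0))[0]; K=w(pl,(-.108,0,0))[0]
arm.let_go(); arm.movel([N[0],N[1],.13],vel=.2)
arm.move_pose([K[0],K[1],.12],[180,0,np.degrees(pl[2])+270])
T=vision.capture("top");S=vision.capture("side")
a=cv2.resize(T["frame"][140:240,290:400,::-1],(400,364),interpolation=cv2.INTER_CUBIC)
c=cv2.resize(S["frame"][190:310,240:360,::-1],(400,364),interpolation=cv2.INTER_CUBIC)
cv2.imwrite("pics/placed.png",np.hstack([a,c]))
for P,n in((T,"t"),(S,"s")):
  for q,z in(("bracket_center",.088),("plate_knob",.096)):
    o=models.place_of(P,q)[:1]
    if o: print(n,q,o[0]["conf"],atz(P,o[0]["pixel"],z).round(4))
print(N,K,arm.get_tcp_pos(),arm.get_t())
v=[N[0],N[1],pl[2]]
for a in(-.045,.045):
  for b in(-.02,.02):
      X=w(v,(a,b,.102)); t=proj(T,X)[0];s=proj(S,X)[0]
      print(a,b,"top",((t-[290,140]+.5)*[400/110,3.64]).round(0),"side",((s-[240,190]+.5)*[3.333,3.033]+[400,0]).round(0))
E
```

```text
t bracket_center 0.51 [ 0.5698 -0.1725  0.088 ]
t plate_knob 0.89 [0.5651 0.0065 0.096 ]
s bracket_center 0.92 [ 0.5708 -0.1793  0.088 ]
s plate_knob 0.76 [0.563  0.0027 0.096 ]
[ 0.56962712 -0.17208252  0.        ] [0.56637818 0.01088864 0.        ] [0.56644348 0.01038392 0.11996957] 24.4917
-0.045 -0.02 top [212. 194.] side [564. 183.]
-0.045 0.02 top [210. 133.] side [624. 168.]
0.045 -0.02 top [350. 194.] side [641. 276.]
0.045 0.02 top [348. 133.] side [706. 257.]
```

View pics/placed.png

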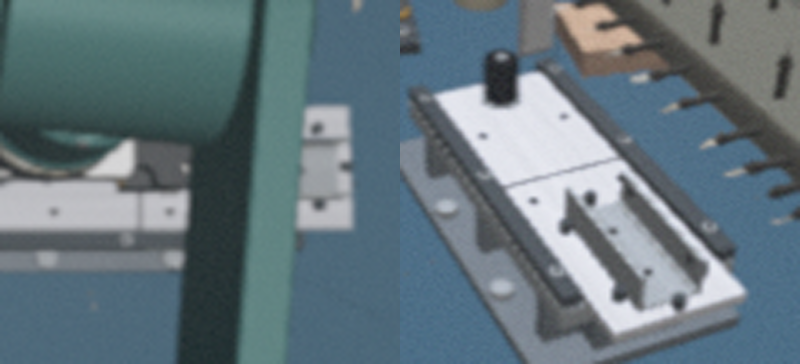

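The bracket lies flat and open side up among all six pins, and the plate hasn't moved (outer end still at crop x≈352). One finger shows at about (537,52), so I'll check the hand's position over the knob before descending.

```bash
python3 - <<'E'
from h import *
S=vision.capture("side"); tp=np.array(arm.get_tcp_pos()); print(tp,arm.get_eef_rot(),arm.get_gripper_width())
for dz in(0,.0245,.05):
  for dy in(-.0595,-.047,.047,.0595):
    print(dz,dy,[((proj(S,tp+[dx,dy,dz])[0]-[240,190]+.5)*[3.333,3.033]+[400,0]).round(0).tolist() for dx in(-.008,.008)])
E
```

```text
[0.5664829  0.0104633  0.12003571] [-1.79997545e+02  6.93542192e-03 -1.79034141e+02] 0.9998678002662005
0 -0.0595 [[525.0, 92.0], [548.0, 87.0]]
0 -0.047 [[517.0, 83.0], [540.0, 78.0]]
0 0.047 [[464.0, 20.0], [485.0, 16.0]]
0 0.0595 [[457.0, 12.0], [478.0, 8.0]]
0.0245 -0.0595 [[526.0, 63.0], [549.0, 58.0]]
0.0245 -0.047 [[518.0, 54.0], [541.0, 49.0]]
0.0245 0.047 [[463.0, -8.0], [485.0, -12.0]]
0.0245 0.0595 [[457.0, -15.0], [478.0, -19.0]]
0.05 -0.0595 [[527.0, 31.0], [551.0, 26.0]]
0.05 -0.047 [[518.0, 22.0], [542.0, 17.0]]
0.05 0.047 [[463.0, -38.0], [485.0, -42.0]]
0.05 0.0595 [[457.0, -45.0], [478.0, -49.0]]
```

The hand sits exactly where the 24.5 mm correction puts it. I'll grip the knob and slide along the rail direction, with a force guard.

```bash
python3 - <<'E'
from h import *
f=np.load("fit.npz"); pl,ri=f["pl"],f["ri"]; K=w(pl,(-.108,0,0))[0]
z=.080-DZ
print(arm.movel([K[0],K[1],z],vel=.12,until_force=8),arm.get_tcp_pos())
arm.gripper_close(grip_force=50); w0=arm.get_gripper_width()*94; print(w0,arm.get_grip_force(),arm.get_ft_force())
if 21<w0<28:
    p0=np.array(arm.get_tcp_pos())
    d=np.array([np.cos(ri[2]),np.sin(ri[2])]); E=w(ri,(-.096,0,0))[0][:2]
    s=(E-p0[:2])@d; print("slide",s)
    q=p0[:2]+d*(s-.004)
    print(arm.movel([q[0],q[1],z-.0004],vel=.04,until_force=25),arm.get_tcp_pos(),arm.get_ft_force(),arm.get_torque())
    T=vision.capture("top");S=vision.capture("side")
    a=cv2.resize(T["frame"][150:225,310:410,::-1],(400,300),interpolation=cv2.INTER_CUBIC)
    c=cv2.resize(S["frame"][215:335,255:375,::-1],(400,400),interpolation=cv2.INTER_CUBIC)
    cv2.imwrite("pics/a.png",a);cv2.imwrite("pics/c.png",c)
    a=np.vstack([a,np.zeros((100,400,3),np.uint8)]);cv2.imwrite("pics/slid.png",np.hstack([a,c]))
    for P,n in((T,"t"),(S,"s")):
      for q,zz in(("plate_line",.074),("riser_edge",.066),("bracket_center",.088)):
        o=models.place_of(P,q)[:1]
        if o: print(n,q,o[0]["conf"],o[0]["pixel"],atz(P,o[0]["pixel"],zz).round(4))
    print("ovl",[((proj(S,w(ri,X))[0]-[255,215]+.5)*3.333+[400,0]).round(0).tolist() for X in((0,.056,.078),(0,-.056,.078),(0,.041,.074),(0,-.041,.074),(-.004,.041,.074),(-.004,-.041,.074))])
    print("ovlT",[((proj(T,w(ri,X))[0]-[310,150]+.5)*4).round(0).tolist() for X in((0,.056,.078),(0,-.056,.078),(-.004,.041,.074),(-.004,-.041,.074),(.138,.041,.074),(.138,-.041,.074))])
print(arm.get_gripper_width()*94,arm.get_t())
E
```

```text
False [0.56684691 0.01084888 0.05607219]
23.56168785157325 49.99988257884979 [-0.64772937 -0.85554948 -0.10904784]
slide 0.10894095410727028
False [ 0.56861035 -0.09418536  0.05562543] [0.37160927 5.92022742 3.21128417] [ 1.13505041 -0.05888684 -0.02576834]
t plate_line 0.91 [367.8, 186.6] [ 0.5677 -0.184   0.074 ]
s plate_line 0.62 [313.6, 280.0] [ 0.5699 -0.1932  0.074 ]
s bracket_center 0.69 [341.1, 308.9] [ 0.5715 -0.2816  0.088 ]
ovl [[683.0, 187.0], [508.0, 244.0], [660.0, 199.0], [532.0, 241.0], [657.0, 195.0], [529.0, 236.0]]
ovlT [[249.0, 54.0], [255.0, 236.0], [241.0, 79.0], [246.0, 212.0], [472.0, 79.0], [479.0, 212.0]]
22.91384712635435 29.5
```

View pics/slid.png

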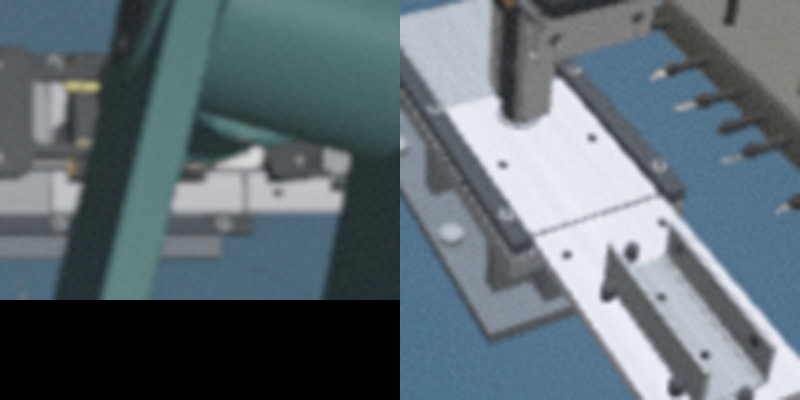

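In the side view the line runs from (529,236) to (660,195), just as predicted for 4 mm short of the edge, with the knob gripped and the bracket in its pins. To set the last few mm I'll measure the rail end and the line with subpixel profiles in the top view.

```bash
python3 - <<'E'
from h import *
ri=np.load("fit.npz")["ri"]
fr=[vision.capture("top") for _ in range(6)]; T=fr[0]
g=np.mean([cv2.cvtColor(f["frame"],cv2.COLOR_RGB2GRAY).astype(float) for f in fr],0)
S=vision.capture("side")
for r in range(195,203): print(r,g[r,366:380].round(0).astype(int))
print("rail")
for r in range(203,211): print(r,g[r,366:380].round(0).astype(int))
c=cv2.resize(S["frame"][255:305,275:345,::-1],(800,571),interpolation=cv2.INTER_CUBIC)
for X,col in(((0,.056,.078),(0,255,255)),((0,.043,.078),(0,255,255)),((0,-.043,.078),(0,255,255)),((0,-.056,.078),(0,255,255)),((-.004,.041,.074),(0,0,255)),((-.004,-.041,.074),(0,0,255)),((0,-.056,.066),(0,255,0))):
    u=(proj(S,w(ri,X))[0]-[275,255]+.5)*11.43; cv2.circle(c,(int(u[0]),int(u[1])),3,col,1)
cv2.imwrite("pics/edge.png",c)
for y in(-.184,-.188,-.19,-.192,-.194,-.196): print(y,proj(T,[.5283,y,.074]).round(2),proj(T,[.519,y,.078]).round(2))
E
```

```text
195 [193 194 194 189 164 151 178 192 195 190 165 130 116 114]
196 [194 194 194 191 171 157 179 193 195 194 186 176 170 164]
197 [192 192 192 190 174 158 178 191 193 193 192 186 161 140]
198 [191 191 192 190 173 158 177 190 192 192 192 186 153 126]
199 [191 191 191 190 173 158 177 190 192 192 191 190 178 166]
200 [192 192 192 190 173 159 177 190 192 192 192 192 190 187]
201 [188 189 190 186 170 156 173 186 188 187 187 188 188 187]
202 [168 168 168 164 148 137 151 161 162 162 162 162 162 162]
rail
203 [130 127 124 121 109 105 113 118 121 122 123 122 122 122]
204 [123 110  94  90  88  86  88  94  98 100 101 101 101 101]
205 [125 113  95  87  86  86  87  92  96  98  99  99  98  97]
206 [135 120  98  88  87  87  88  92  96  98  98 100  99  99]
207 [114 102  90  84  84  84  86  91  96  98 100  99  99  99]
208 [ 88  81  77  76  77  80  81  91  98  99  98 100  99  99]
209 [94 91 91 92 91 91 93 97 99 99 99 99 99 99]
210 [ 99  98  98  98  98  99  99  99 100  99 100  98  99  99]
-0.184 [[367.97 202.65]] [[368.53 206.36]]
-0.188 [[369.61 202.69]] [[370.18 206.4 ]]
-0.19 [[370.43 202.71]] [[371.01 206.42]]
-0.192 [[371.25 202.72]] [[371.83 206.43]]
-0.194 [[372.07 202.74]] [[372.66 206.45]]
-0.196 [[372.89 202.76]] [[373.49 206.47]]
```

View pics/edge.png

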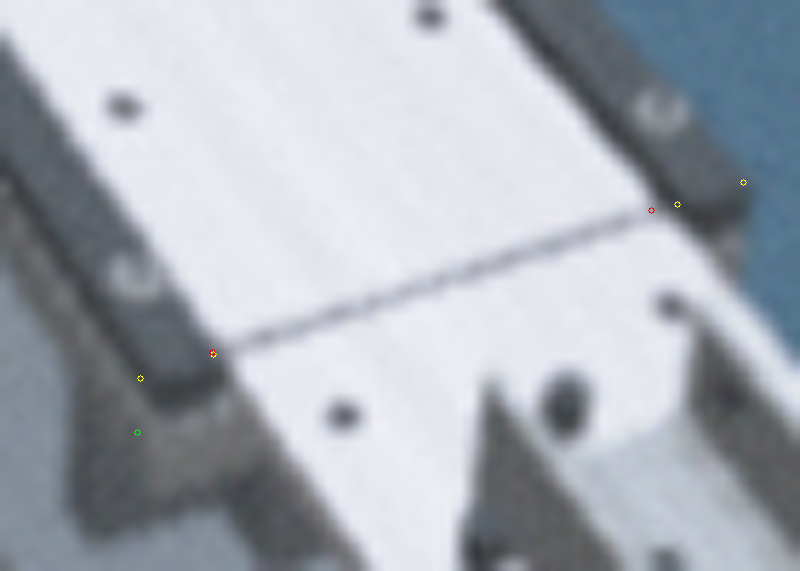

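Top view: line centre at column 370.97 (y = -0.1913) and rail end at column 373.0 (y ≈ -0.195), so about 4 mm remains. The side view agrees within about 1 mm. I'll slide the last 4 mm, check numerically, then hand in.

```bash
python3 - <<'E'
from h import *
ri=np.load("fit.npz")["ri"]; d=np.array([np.cos(ri[2]),np.sin(ri[2])])
p=np.array(arm.get_tcp_pos()); q=p[:2]+d*.004
print(arm.movel([q[0],q[1],.0551],vel=.02,until_force=20),p,arm.get_tcp_pos(),arm.get_ft_force(),arm.get_torque(),arm.get_gripper_width()*94)
arm.pause(.3)
fr=[vision.capture("top") for _ in range(4)]
g=np.mean([cv2.cvtColor(f["frame"],cv2.COLOR_RGB2GRAY).astype(float) for f in fr],0)
print(g[196:201,366:380].mean(0).round(0)); print(g[204:208,366:380].mean(0).round(0))
c=192-g[198:201,369:377].mean(0); c=np.clip(c-3,0,None); print("line col",(c*np.arange(369,377)).sum()/c.sum())
S=vision.capture("side")
for qn,z in(("plate_line",.074),("bracket_center",.088),("oil_bottle",0)):
    o=models.place_of(S,qn)[:1]
    if o: print(qn,o[0]["conf"],atz(S,o[0]["pixel"],z).round(4))
print(arm.get_t(),arm.get_tcp_pos(),arm.get_grip_force())
E
```

```text
False [ 0.56862348 -0.09421357  0.05560686] [ 0.56876908 -0.09861011  0.05553674] [3.62076787e-03 5.08025945e+00 2.34548647e+00] [ 1.01512951 -0.04060261  0.01689059] 23.116320862471945
[192. 192. 192. 192. 193. 187. 165. 163. 183. 191. 193. 193. 190. 184.]
[124. 111.  94.  87.  86.  87.  87.  91.  96. 100.  99.  99.  99.  99.]
line col 372.6358695652174
plate_line 0.97 [ 0.5734 -0.1912  0.074 ]
bracket_center 0.66 [ 0.5684 -0.2855  0.088 ]
oil_bottle 0.65 [0.643  0.2596 0.    ]
30.9 [ 0.56876346 -0.09856391  0.0554262 ] 50.001797676086426
```

The line is now at y ≈ -0.195, level with the riser edge. The knob is held at 50 N with a slight downward push, so I'm handing in.

```bash
python3 -c "
from bench import arm
print(arm.sign_off())"
```

```text
the job is handed in; nothing more can be done
None
```

The bracket lies open side up between the pins, and the plate is slid out with its line within about 1 mm of the riser's outer edge by camera measurement. The arm still holds the knob, and I handed the job in at about 31 s; no verdict was returned.

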